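# Zero and lock the rotary specimen stage

## Robot

A 6-joint arm with a two-finger parallel gripper is mounted at the origin on the work surface. World frame = base frame: x ahead of the robot, y to its left, z up, the work surface at z = 0. Lengths are in mm, angles in degrees, forces in N, time in s.
With the tool pointing down it reaches from about 350 to 850 mm from the base axis. Payload 8.1 kg.
Tool frame: the origin (TCP) lies midway between the tips of the shut fingers; the grasp point (between the pads) lies grip_depth behind it (grip_depth is the distance from the TCP to the grasp point, in mm); z points along the fingers, y is the line along which they close (so a half turn about z gives the same grasp; the last joint's range is limited). The gripper opens to 85 mm and grips with 20 to 120 N. Pads are 22 mm wide; open, the fingers measure 114 mm over their backs; the gripper's body (76 mm by 85 mm) begins 54 mm behind the grasp point. The pads swing forward as they close: fully open they stand 13 mm farther back than shut.
Start: joints at [62.601, 7.471, 85.268, -0, 87.261, -4.893], TCP at [229.645, 554.318, 231.292] pointing down, gripper open.
Joint ranges: [-169.43, 169.43], [-51.17, 129.36], [1.28, 143.12], [-76.62, 256.62], [0, 156.53], [-152.29, 152.29]. Speed limits (degrees/s): [136.94, 136.94, 159.86, 180, 180, 180].

## Interface

Orientations are given as [roll, pitch, yaw] about the fixed x, y, z axes, in that order (R = Rz(yaw) Ry(pitch) Rx(roll)).
In Python, from bench import sense, snapshot, hand_in, grip_depth gives the robot as it stands. The module is installed in compiled form; this text tells all that it offers.
- The arm moves only by the tool apply_moves, never from a script. Its argument "series" is text: rows parted by semicolons, each of 5 numbers parted by spaces: the shift along the tool's x, y, z each as a share of 0.3 m, from -1 to 1, then the turn about the tool's z as a share of 2 rad, from -1 to 1, then the gripper's target within -1 to 1 (shut at 1, half-way at 0, fully open at -1). In form: tx ty tz twist gripper; .... A call has 1 to 5 rows; each row shifts and turns the commanded pose from where the row before left it, along the tool's axes as they then stand; what a row does not reach is not made up. A row lasts 1/12 s, in which the tool goes at most 41.7 mm and 7.16 degrees, less where a joint would pass 70% of its speed; a pose out of reach is approached as far as the arm can. A call with a number of a shift or a turn outside -1 to 1 is refused whole. A call with a gripper value outside its range is refused whole. The fingers move at their own pace and stop on an object; "squeeze" is the grip in N (left out, the last holds). Time passes only in rows, so rows that do not move let the fingers close. It gives the time, the measured TCP pose, the force, the opening and the grip force at its end, in the units of the state.
- sense(): the state, without advancing time (a new reading comes with each control period).
- snapshot(name): name is "scene" or "top"; returns a dict with "frame" (400x640x3 uint8, blue, green, red), "depth" (400x640 float32, mm along the optical axis (not along the pixel's ray), 0 where there is no reading), "intrinsics" (3x3 intrinsics, pixels), "extrinsics" (4x4, takes a point from camera to world coordinates). Camera axes: x right, y down, z forward; pixel columns grow to the right and rows downward; lengths in mm; the calibration is good to about 2 mm. A picture is of the moment at which its call begins.
- hand_in(): hands the job in; it is judged then, once.
The state is a dict: "time": time; "joint_pos": joint angles; "qd": joint speeds; "joint_efforts": joint torques, N m; "tool_pos": TCP position; "tcp_rot": TCP orientation; "ft_force": force on the tool from outside, world axes, zero at the start; "wrist_torque": the same for the moment, N m; "finger_gap": finger opening in mm; "grip_force": force on a finger pad.
Only numpy, scipy, OpenCV 4.12 (cv2) and the standard library are available. Lean on these libraries where they do the work, as an engineer would, in place of code of your own. Each camera call takes 0.05 s, during which the arm holds its last target. There are 200 camera calls.

## Task

Zero the rotary specimen stage and lock it: push its ball-ended handle round with a fingertip until the yellow line on the black disc points at the red index mark on the ring, then push the orange clamp lever counter-clockwise, seen from above, round to its stop. Push gently and never pinch the handle or the lever; the specimen on the disc must ride round undisturbed, and the things standing around the stage are to be left alone.

Things in the scene. Friction and masses are not known exactly. Their poses are not given: they have to be found in the camera images.
- stage: Fixed base of the rotary stage, bolted to the bench: aluminium plate 180 x 180 x 12 mm with an ear on its +y side (out to 135 mm), on it a round aluminium ring of radius 86 mm, top 34 mm above the bench. Origin: centre of the underside, on the disc's axis, z up; the index mark is on its -x side. Place and yaw differ in each run; it cannot move.
- disc_turn (a joint): Angle (rad) of the black disc (radius 70 mm, top 46 mm above the bench) about its vertical axis. 0: yellow line exactly at the index mark. Positive: counter-clockwise from above, so it is brought back to 0 by pushing clockwise. Starts at 0.5 to 1.8; stops at -1.0 and 2.6. Friction 0.12 N m (1 N at the knob); stays where left. Held fast when clamped.
- stage_center (a point): The point on the disc's axis in the plane of its top, 46 mm above the bench; the specimen stands here.
- index_mark (a point): The red index mark, a 16 x 6 mm radial bar fixed on top of the ring just outside the disc, on the stage's -x side, 78 mm from the axis and 36 mm above the bench.
- zero_line (a point): The outer end of the yellow zero line on the turning disc, 66 mm from the axis, 46 mm above the bench; the line is 4 mm wide and 48 mm long, radial. It turns with the disc. The other ticks, every 10 degrees, are white.
- handle_knob (a point): Centre of the black ball knob (diameter 20 mm) ending the handle, 116 mm from the disc's axis, 60 mm above the bench. The handle is an 8 mm steel rod cranked up from the disc's rim, 90 degrees counter-clockwise of the yellow line seen from above (at zero it points along the stage's -y). A fingertip 45 to 50 mm above the bench beside the knob clears ring and plate.
- clamp_turn (a joint): Angle (rad) of the orange clamp lever about its upright stud. 0: free, pointing 45 degrees counter-clockwise of the stage's +x; grows counter-clockwise from above as it tightens, stop at 1.5. Starts at 0 to 0.4. Friction 0.16 N m, rising beyond 1.15 to 0.3 N m at the stop (3, then 6 N at 52 mm from the pivot). Stays where left, easing back about 0.02. From 1.3 on the disc is held.
- clamp_pivot (a point): Top of the clamp lever's hub (radius 13 mm) on its axis, 70 mm above the bench, at x = 0, y = +100 mm in the stage's frame. Below the hub lies a 20 mm wide flat steel claw, 48 to 52 mm above the bench, from 62 to 128 mm from the disc's axis.
- clamp_tip (a point): Centre of the rounded end of the clamp lever, 66 mm from its pivot axis, 72 mm above the bench. The lever is a bar 13 mm thick, rising from 62 mm at the hub to 72 mm above the bench at its end (centre line).
- specimen: Mounted specimen: a loose dark red resin puck, diameter 32 mm, 22 mm high, about 45 g, with a metal inset on top, standing loose on the disc within 5 mm of its centre. Origin: centre of its underside.
- spare_mount: Bystander: a loose dark blue resin puck, diameter 32 mm, 22 mm high, on the bench in front of the stage. Origin: centre of its underside.
- objective: Bystander: a loose steel microscope objective with yellow and black bands, diameter 32 mm, 52 mm high, standing on the bench in front of the stage. Origin: centre of its underside.
- specimen_box: Bystander: a closed white box 80 x 55 x 24 mm high with a clear lid, lying loose on the bench beyond the clamp. Origin: centre of its underside.
- blower: Bystander: a dark rubber air blower standing on its foot, diameter 54 mm, nozzle up, 98 mm high, on the bench at the stage's -y side. Origin: centre of its underside.
There are look-alikes about, which are no part of the job. Leave any green or turquoise look-alike of the specimen alone.

How it is judged:
By the outcome, as a careful person would: the job done as asked, in the order asked, and still so for the second after the job is handed in, with the robot touching nothing.
It also fails if it takes over 61 s, if anything falls off the work surface, if the arm or the gripper's body presses on something with over 40 N, if the wrist force passes 120 N, or if a joint passes its speed limit or range.

## Working session

There is one attempt and no reset: what is moved stays moved. The work goes in short steps, Python scripts to look and compute and a tool call to move; the robot and the scene stay as the last step left them, time stands still between calls to the robot, and variables do not carry over. Pictures are saved under pics/ and viewed, at most 10 in all, crops included, and the job is handed in when it is done.

Besides the shell and the picture viewer there is one more tool, called after "Emit:" in YAML: its name, and indented under it one key for each argument. apply_moves: Moves the arm, as the interface text tells. Its arguments: {"type":"object","properties":{"series":{"type":"string"},"squeeze":{"type":"number"}},"required":["series"]}

```bash
mkdir -p pics; python3 - <<'E'
from bench import *
import cv2,numpy as np
s=sense();print(s['time'],s['tool_pos'],s['tcp_rot'],s['finger_gap'],grip_depth if not callable(grip_depth) else grip_depth())
for n in("scene","top"):
    d=snapshot(n);cv2.imwrite(f'pics/{n}0.png',d['frame']);np.savez(f'{n}0.npz',**d);print(n,d['intrinsics'].round(1).tolist(),d['extrinsics'].round(3).tolist())
E
```

```text
0.0 [229.38712435 553.82173009 230.23238373] [-1.79894152e+02 -8.87881343e-03  1.57493827e+02] 85.65781723337345 18.700000000000003
scene [[399.9, 0.0, 320.6], [0.0, 399.9, 194.6], [0.0, 0.0, 1.0]] [[0.69, 0.426, -0.585, 1075.665], [0.724, -0.393, 0.567, -461.37], [0.011, -0.815, -0.58, 599.559], [0.0, 0.0, 0.0, 1.0]]
top [[454.1, 0.0, 316.6], [0.0, 454.1, 197.9], [0.0, 0.0, 1.0]] [[0.013, -0.983, 0.186, 370.217], [-1.0, -0.017, -0.023, 66.997], [0.025, -0.185, -0.982, 1174.383], [0.0, 0.0, 0.0, 1.0]]
```

View pics/scene0.png

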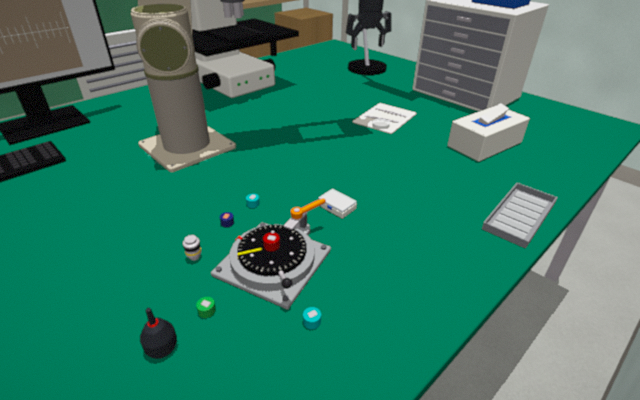

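View pics/top0.png

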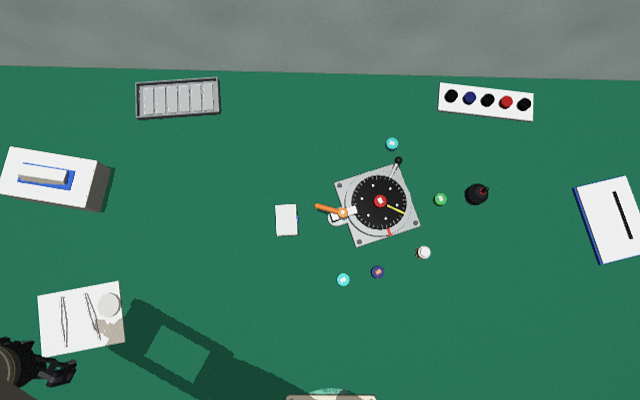

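The scene view shows the knob at (287,282), the specimen at (271,240) and the lever tip near (322,203). The top view shows the knob at (398,160), the red index at (390,232), the yellow line end near (404,212), the lever pivot (343,212) and the tip (317,206).

```bash
cat > h.py <<'E'
import numpy as np,cv2
def ray(d,uv):
    K,T=d['intrinsics'],d['extrinsics'];r=T[:3,:3]@np.linalg.solve(K,np.array([uv[0],uv[1],1.]));return T[:3,3],r
def onz(d,uv,z):
    o,r=ray(d,uv);return (o+r*(z-o[2])/r[2])
def tri(d1,u1,d2,u2):
    o1,r1=ray(d1,u1);o2,r2=ray(d2,u2);A=np.stack([r1,-r2],1);t=np.linalg.lstsq(A,o2-o1,rcond=None)[0]
    p,q=o1+r1*t[0],o2+r2*t[1];return (p+q)/2,np.linalg.norm(p-q)
def mask(f,roi,lo,hi):
    h=cv2.cvtColor(f,cv2.COLOR_BGR2HSV);m=cv2.inRange(h,np.array(lo),np.array(hi));k=np.zeros_like(m);x0,y0,x1,y1=roi;k[y0:y1,x0:x1]=m[y0:y1,x0:x1];return k
def comps(m,amin=4):
    n,l,st,c=cv2.connectedComponentsWithStats(m);return [(c[i].round(1).tolist(),st[i].tolist()) for i in range(1,n) if st[i,4]>=amin]
E
python3 - <<'E'
from h import *
T=dict(np.load('top0.npz'));S=dict(np.load('scene0.npz'))
R={'T':(300,145,440,250),'S':(205,185,365,310)}
for k,d in(('T',T),('S',S)):
    f=d['frame'];r=R[k]
    for n,lo,hi in(('red',(0,120,60),(6,255,255)),('red2',(172,120,60),(180,255,255)),('yel',(24,120,90),(34,255,255)),('orange',(8,130,90),(20,255,255)),('dark',(0,0,0),(180,255,45))):
        print(k,n,comps(mask(f,r,lo,hi),8 if n=='dark' else 4))
    cv2.imwrite(f'pics/{k}crop.png',cv2.resize(f[r[1]:r[3],r[0]:r[2]],None,fx=4.5,fy=4.5,interpolation=cv2.INTER_CUBIC))
E
```

```text
T red [([379.9, 200.7], [374, 194, 13, 14, 115]), ([388.7, 231.5], [387, 228, 5, 8, 19])]
T red2 []
T yel [([395.5, 209.1], [387, 204, 18, 10, 48])]
T orange [([331.3, 209.5], [314, 203, 34, 15, 188])]
T dark [([398.1, 160.1], [395, 157, 7, 7, 36]), ([378.6, 201.7], [352, 176, 54, 53, 1706])]
S red [([270.9, 241.7], [262, 233, 18, 19, 200]), ([240.0, 237.7], [238, 236, 5, 4, 12])]
S red2 [([269.2, 232.2], [268, 232, 3, 2, 4]), ([266.8, 245.5], [266, 244, 3, 4, 6])]
S yel [([249.4, 250.9], [238, 247, 24, 9, 82])]
S orange [([305.4, 208.5], [291, 199, 34, 20, 231]), ([225.7, 215.7], [224, 214, 4, 4, 12])]
S dark [([272.5, 251.4], [239, 226, 67, 50, 1781]), ([286.5, 283.5], [282, 279, 10, 9, 53])]
```

View pics/Tcrop.png

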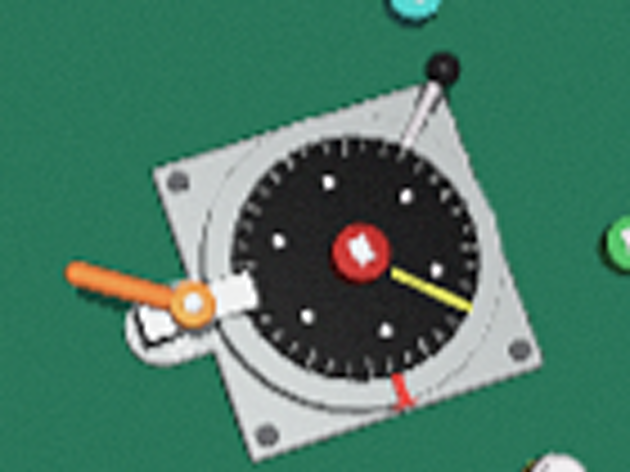

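View pics/Scrop.png

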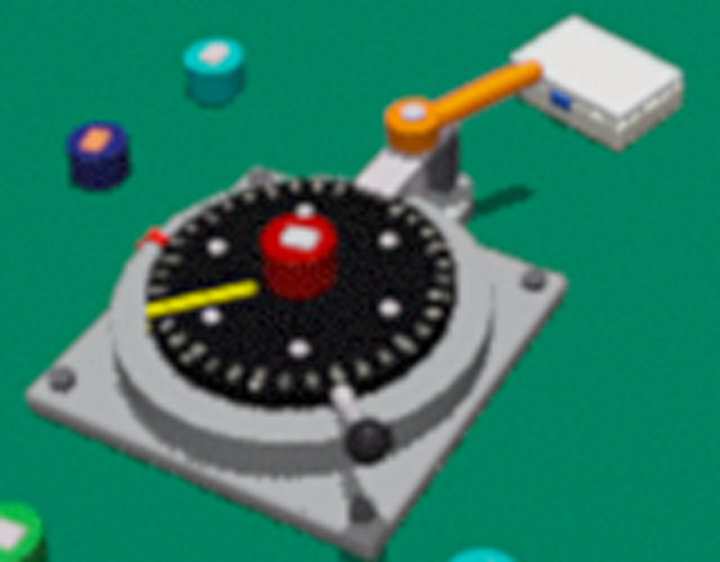

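The crops show the index bar, the yellow line about 45° CCW of it, the knob at the far right, and the lever pointing left/up in the top crop. Next I triangulate.

```bash
python3 - <<'E'
from h import *
T=dict(np.load('top0.npz'));S=dict(np.load('scene0.npz'))
P={'knob':((398.1,160.1),(286.5,283.5),60),'index':((389,231.5),(240,237.7),36),'line':((404.2,213.2),(238.3,254.2),46),'tip':((316.9,205.5),(323.2,201.5),72),'pivot':((342.8,212),(296.6,209.7),70)}
for n,(t,s,z) in P.items():
    p,e=tri(T,t,S,s);print(n,p.round(1),round(e,1),'top@z',onz(T,t,z).round(1),'scene@z',onz(S,s,z).round(1))
# disc centre: ellipse-> mask outline to plane 46, fit circle
for k,d,r in(('T',T,(345,170,412,235)),('S',S,(235,222,310,280))):
    m=mask(d['frame'],r,(0,0,0),(180,255,60));m=cv2.morphologyEx(m,cv2.MORPH_CLOSE,np.ones((9,9)))
    c=max(cv2.findContours(m,0,2)[0],key=cv2.contourArea);h=cv2.convexHull(c)[:,0]
    q=np.array([onz(d,u,46)[:2] for u in h],np.float32);A=np.c_[2*q,np.ones(len(q))];x=np.linalg.lstsq(A,(q**2).sum(1),rcond=None)[0];print(k,x[:2],(x[2]+x[:2]@x[:2])**.5)
    for nm,lo,hi,roi in(('blower',(0,0,0),(180,255,60),(460,175,495,210)),('green',(45,120,150),(70,255,255),(430,190,452,210)),('cyan',(80,120,120),(95,255,255),(380,132,402,152))):
        if k=='T': print(nm,[onz(d,c[0],20).round(0)[:2] for c in comps(mask(d['frame'],roi,lo,hi),15)])
E
```

```text
knob [ 683.9 -165.    57. ] 1.9 top@z [ 682.5 -165.1   60. ] scene@z [ 686.6 -165.8   60. ]
index [ 502.7 -142.8   34.2] 1.5 top@z [ 502.1 -143.1   36. ] scene@z [ 504.9 -143.2   36. ]
line [ 549.5 -179.3   43.3] 4.3 top@z [ 547.9 -180.6   46. ] scene@z [ 553.4 -179.    46. ]
tip [561.4  42.1  68.1] 3.7 top@z [559.5  40.8  72. ] scene@z [566.2  40.   72. ]
pivot [545.6 -22.1  69.8] 2.9 top@z [544.6 -23.3  70. ] scene@z [546.7 -21.1  70. ]
T [ 573.78372128 -112.3249142 ] 70.65902480204653
blower [array([ 606., -375.])]
green [array([ 592., -282.])]
cyan [array([ 742., -158.])]
S [ 588.39978118 -120.4696784 ] 72.5294137358671
```

Emit:
apply_moves:
  series: "-0.11 -0.07 0 0 1; -0.11 -0.07 0 0 1; -0.11 -0.07 0 0 1; -0.11 -0.07 0 0 1; -0.11 -0.07 0 0 1"
  squeeze: 20

```text
time: 0.52
tool_pos: [342.2, 392.5, 230.8]
tcp_rot: [-180.0, -0.0, 157.5]
ft_force: [0.4, 0.2, -0.2]
finger_gap: 25.6
grip_force: 0.0
```

Emit:
apply_moves:
  series: "-0.11 -0.07 0 0 1; -0.11 -0.07 0 0 1; -0.11 -0.07 0 0 1; -0.11 -0.07 0 0 1; -0.11 -0.07 0 0 1"

```text
time: 0.93
tool_pos: [454.6, 232.2, 231.0]
tcp_rot: [-180.0, -0.0, 157.5]
ft_force: [0.7, 0.1, -0.1]
finger_gap: -0.3
grip_force: 0.0
```

Emit:
apply_moves:
  series: "-0.11 -0.07 0 0 1; -0.11 -0.07 0 0 1; -0.11 -0.07 0 0 1; -0.11 -0.07 0 0 1; -0.11 -0.07 0 0 1"

```text
time: 1.35
tool_pos: [566.9, 72.0, 230.9]
tcp_rot: [-180.0, -0.0, 157.5]
ft_force: [-0.2, 0.4, -0.5]
finger_gap: 0.2
grip_force: 0.0
```

Emit:
apply_moves:
  series: "-0.11 -0.07 0 0 1; -0.11 -0.07 0 0 1; -0.11 -0.07 0 0 1; -0.11 -0.07 0 0 1; 0 0 0 0 1"

```text
time: 1.77
tool_pos: [657.8, -60.7, 228.7]
tcp_rot: [-179.8, -0.1, 157.2]
ft_force: [0.2, 0.3, -0.7]
finger_gap: -0.1
grip_force: 0.0
```

Emit:
apply_moves:
  series: "-0.107 -0.08 0 0 1; -0.107 -0.08 0 0 1; 0 0 0.11 0 1; 0 0 0.11 0 1; 0 0 0.11 0 1"

```text
time: 2.18
tool_pos: [697.5, -124.3, 131.0]
tcp_rot: [180.0, 0.0, 157.4]
ft_force: [-0.3, 0.2, -0.7]
finger_gap: 0.3
grip_force: 0.0
```

Emit:
apply_moves:
  series: "0 0 0 0 1; 0 0 0 0 1"

```text
time: 2.35
tool_pos: [694.7, -122.6, 129.0]
tcp_rot: [-179.9, -0.4, 157.5]
ft_force: [0.2, 0.0, 0.4]
finger_gap: -0.2
grip_force: 0.0
```

```bash
python3 - <<'E'
from bench import *
import cv2
s=sense();print(s['tool_pos'],s['joint_pos'])
f=snapshot('scene')['frame'];t=snapshot('top')['frame']
a=cv2.resize(f[150:310,200:400],(800,640))[:590];cv2.imwrite('pics/s1.png',a)
E
```

```text
[ 694.72536676 -122.62131317  128.98669904] [-1.41707132e+01  2.74950804e+01  7.19664120e+01 -2.07396974e-03
  8.09381478e+01 -8.16606833e+01]
```

View pics/s1.png

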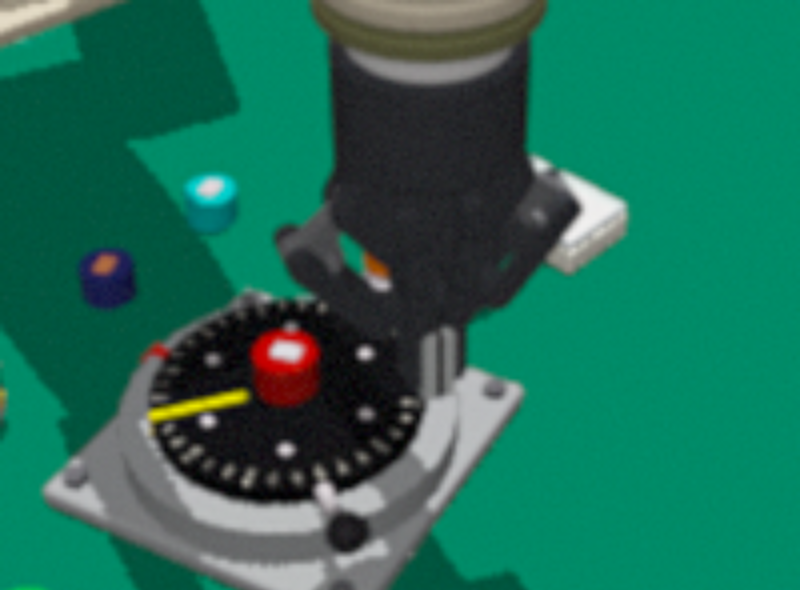

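The view shows the closed finger beside the rim, clear of the knob at crop (347,532). I can descend beside the knob.

Emit:
apply_moves:
  series: "-0.02 0 0.09 0 1; 0 0 0.09 0 1; 0 0 0.09 0 1; 0 0 0 0 1; 0 0 0 0 1"

```text
time: 2.87
tool_pos: [702.7, -125.3, 52.4]
tcp_rot: [-180.0, -0.0, 157.5]
ft_force: [1.3, 0.2, 0.5]
finger_gap: -0.1
grip_force: 0.0
```

Emit:
apply_moves:
  series: "0 -0.012 0 0 1; 0 -0.012 0 0 1; 0 -0.012 0 0 1; 0 -0.012 0 0 1; 0 0 0 0 1"

```text
time: 3.28
tool_pos: [697.5, -140.1, 52.7]
tcp_rot: [-180.0, 0.1, 157.4]
ft_force: [-0.3, -0.2, -0.0]
finger_gap: -0.3
grip_force: 0.0
```

Emit:
apply_moves:
  series: "0 -0.01 0.015 0 1; 0 -0.01 0 0 1; 0 -0.01 0 0 1; 0 0 0 0 1; 0 0 0 0 1"

```text
time: 3.7
tool_pos: [693.5, -147.3, 46.6]
tcp_rot: [-180.0, -0.0, 157.5]
ft_force: [0.0, 0.9, -0.2]
finger_gap: 0.2
grip_force: 0.0
```

Emit:
apply_moves:
  series: "-0.002 -0.0135 0 0.0175 1; -0.002 -0.0135 0 0.0175 1; -0.002 -0.0135 0 0.0175 1; -0.002 -0.0135 0 0.0175 1; -0.002 -0.0135 0 0.0175 1"

```text
time: 4.12
tool_pos: [687.2, -166.2, 46.7]
tcp_rot: [180.0, -0.0, 147.4]
ft_force: [-0.3, 1.4, -0.4]
finger_gap: 0.1
grip_force: 0.5
```

Emit:
apply_moves:
  series: "-0.002 -0.0135 0 0.0175 1; -0.002 -0.0135 0 0.0175 1; -0.002 -0.0135 0 0.0175 1; -0.002 -0.0135 0 0.0175 1; 0 0 0 0 1"

```text
time: 4.53
tool_pos: [679.6, -181.5, 46.7]
tcp_rot: [-180.0, -0.0, 139.3]
ft_force: [-0.3, 0.3, -0.3]
finger_gap: -0.1
grip_force: 0.0
```

```bash
cat > look.py <<'E'
from h import *
from bench import *
import sys
s=sense();print('t',s['time'],'tcp',s['tool_pos'].round(1),s['tcp_rot'].round(1))
c=np.array([577,-117.5]);psi=18.5
D={k:snapshot(k) for k in('top','scene')}
uv={}
for k,d in D.items():
    roi=(345,150,425,245) if k=='top' else (205,215,320,310);f=d['frame']
    for n,lo,hi,z in(('red',(0,120,60),(6,255,255),36),('yel',(24,120,90),(34,255,255),46),('dark',(0,0,0),(180,255,45),60)):
        for q,st in comps(mask(f,roi,lo,hi),8):
            if n=='dark' and st[4]>90: continue
            z_=68 if n=='red' and st[4]>60 else z
            p=onz(d,q,z_)[:2];a=np.degrees(np.arctan2(*(p-c)[::-1]));print(k,n,q,st[4],p.round(1),'r',np.linalg.norm(p-c).round(1),'ang',a.round(1))
            if n=='yel':
                m=mask(f,roi,lo,hi);y,x=np.nonzero(m);P=np.array([onz(d,u,46)[:2] for u in zip(x,y)],np.float32)
                v=cv2.fitLine(P,cv2.DIST_L2,0,.01,.01).ravel();print('  line dir',np.degrees(np.arctan2(-abs(v[1])*1,v[0]*(-np.sign(v[1])))).round(1),'offset of centre',(v[0]*(c-v[2:])[1]-v[1]*(c-v[2:])[0]).round(1))
if len(sys.argv)>1:
    x0,y0,x1,y1=(300,145,440,250);cv2.imwrite(f'pics/{sys.argv[1]}.png',cv2.resize(D['top']['frame'][y0:y1,x0:x1],None,fx=5,fy=5,interpolation=cv2.INTER_CUBIC))
E
python3 look.py
```

```text
t 4.5333 tcp [ 679.6 -181.5   46.7] [-180.    -0.   139.3]
top red [376.5, 199.5] 53 [ 583.8 -112.4] r 8.5 ang 37.0
scene red [239.5, 237.5] 13 [ 503.7 -143.6] r 77.8 ang -160.4
scene yel [242.5, 245.6] 24 [ 538.4 -158.8] r 56.5 ang -133.0
  line dir -130.3 offset of centre -2.7
scene dark [242.2, 248.1] 10 [ 557.6 -171. ] r 56.9 ang -110.0
```

Emit:
apply_moves:
  series: "-0.001 -0.0135 0 0.0175 1; -0.001 -0.0135 0 0.0175 1; -0.001 -0.0135 0 0.0175 1; -0.001 -0.0135 0 0.0175 1; -0.001 -0.0135 0 0.0175 1"

```text
time: 5.05
tool_pos: [667.2, -196.4, 47.0]
tcp_rot: [180.0, 0.0, 129.4]
ft_force: [0.9, 0.7, 0.1]
finger_gap: 0.2
grip_force: 0.6
```

Emit:
apply_moves:
  series: "-0.001 -0.0135 0 0.0175 1; -0.001 -0.0135 0 0.0175 1; -0.001 -0.0135 0 0.0175 1; -0.001 -0.0135 0 0.0175 1; 0 0 0 0 1"

```text
time: 5.47
tool_pos: [654.5, -207.5, 47.1]
tcp_rot: [180.0, 0.0, 121.4]
ft_force: [1.0, -0.1, -0.0]
finger_gap: 0.1
grip_force: 0.0
```

Emit:
apply_moves:
  series: "-0.001 -0.0135 0 0.0175 1; -0.001 -0.0135 0 0.0175 1; 0 0 0 0 1; 0 0 0 0 1"

```text
time: 5.8
tool_pos: [647.9, -211.6, 46.9]
tcp_rot: [180.0, -0.0, 117.5]
ft_force: [0.0, 0.4, -0.3]
finger_gap: -0.1
grip_force: 0.0
```

```bash
python3 look.py top2
```

```text
t 5.8 tcp [ 647.9 -211.6   46.9] [180.   -0.  117.5]
top red [379.4, 200.3] 107 [ 575.9 -114.5] r 3.2 ang 110.3
top red [388.7, 231.3] 18 [ 502.6 -142.3] r 78.4 ang -161.5
top yel [384.8, 213.6] 23 [ 546.1 -131.4] r 33.9 ang -155.8
  line dir -156.5 offset of centre 0.4
top dark [410.6, 154.0] 33 [ 699.2 -197.6] r 146.1 ang -33.2
scene red [275.4, 240.6] 111 [ 591.8 -115.2] r 15.0 ang 8.7
```

View pics/top2.png

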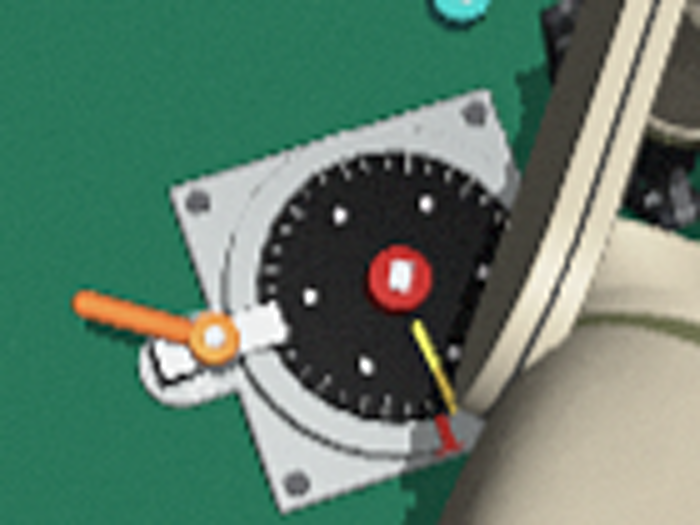

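The top crop shows the yellow line ending at about (455,410) and the index at (443,425), roughly 5–6° short. I'll creep on.

Emit:
apply_moves:
  series: "-0.001 -0.0135 0 0.0175 1; -0.001 -0.0135 0 0.0175 1; 0 0 0 0 1; 0 0 0 0 1"

```text
time: 6.23
tool_pos: [640.8, -215.8, 46.8]
tcp_rot: [-180.0, -0.0, 113.5]
ft_force: [0.4, -0.0, -0.4]
finger_gap: -0.1
grip_force: 0.0
```

```bash
python3 look.py
```

```text
t 6.2333 tcp [ 640.8 -215.8   46.8] [-180.    -0.   113.5]
top red [379.5, 200.2] 110 [ 576.2 -114.8] r 2.8 ang 107.2
top red [388.9, 231.9] 15 [ 501.1 -142.8] r 80.0 ang -161.6
top yel [385.2, 217.6] 42 [ 535.9 -132.2] r 43.6 ang -160.3
  line dir -160.8 offset of centre 0.4
top dark [413.2, 155.8] 42 [ 694.6 -204.1] r 146.1 ang -36.4
scene red [272.3, 241.6] 184 [ 589.9 -121.5] r 13.6 ang -17.2
```

Emit:
apply_moves:
  series: "0 0.04 0 0 1; 0 0.06 0 0 1; 0 0 -0.12 0 1; 0 0 -0.12 0 1; 0 0.12 -0.05 0 1"

```text
time: 6.75
tool_pos: [699.1, -192.5, 137.5]
tcp_rot: [-179.9, 0.1, 113.3]
ft_force: [0.6, -0.1, 1.5]
finger_gap: 0.0
grip_force: 0.0
```

Emit:
apply_moves:
  series: "0 0.12 0 0 1; 0 0.12 0 0 1; 0 0.12 0 0 1; 0 0.12 0 0 1; 0 0 0 0 1"

```text
time: 7.17
tool_pos: [837.0, -127.5, 126.8]
tcp_rot: [-179.9, -0.2, 113.7]
ft_force: [-1.2, 0.8, -3.8]
finger_gap: -0.3
grip_force: 0.0
```

```bash
python3 look.py top3
```

```text
t 7.1667 tcp [ 837.  -127.5  126.8] [-179.9   -0.2  113.7]
scene red [271.8, 241.8] 196 [ 589.7 -122.6] r 13.7 ang -21.8
scene red [239.5, 237.5] 13 [ 503.7 -143.6] r 77.8 ang -160.4
scene yel [253.3, 239.3] 66 [ 537.7 -131.7] r 41.7 ang -160.1
  line dir -159.3 offset of centre -0.6
scene dark [237.1, 281.3] 43 [ 622.7 -226.7] r 118.4 ang -67.3
```

View pics/top3.png

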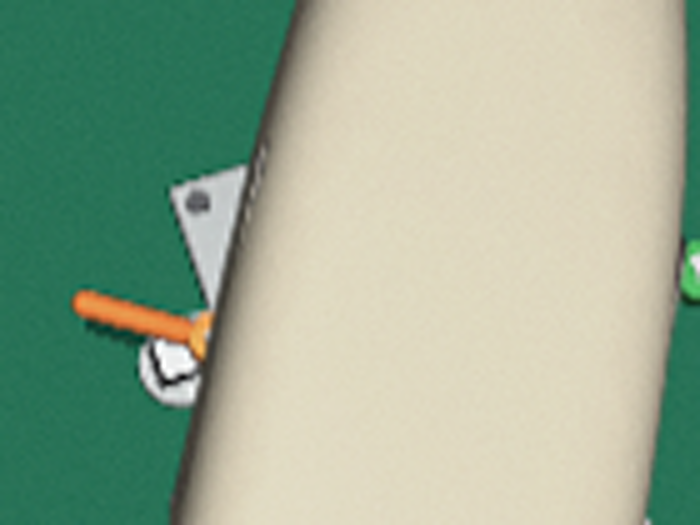

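Emit:
apply_moves:
  series: "0 0 -0.12 0 1; 0 0 -0.12 0 1; 0.12 -0.042 0 0 1; 0.12 -0.042 0 0 1; 0.12 -0.042 0 0 1"

```text
time: 7.68
tool_pos: [758.0, -51.8, 208.6]
tcp_rot: [179.8, 0.1, 113.3]
ft_force: [-0.3, 0.9, 0.0]
finger_gap: 0.1
grip_force: 0.0
```

Emit:
apply_moves:
  series: "0.12 -0.042 0 0 1; 0.12 -0.042 0 0 1; 0.12 -0.042 0 0 1; 0.12 -0.042 0 0 1; 0.12 -0.042 0 0 1"

```text
time: 8.1
tool_pos: [626.7, 89.6, 207.3]
tcp_rot: [179.9, 0.1, 113.3]
ft_force: [-0.6, 0.6, 0.1]
finger_gap: -0.3
grip_force: 0.0
```

Emit:
apply_moves:
  series: "0 0 0 0.054 1; 0 0 0 0.054 1; 0 0 0 0.054 1; 0 0 0 0.054 1; 0 0 0 0.054 1"

```text
time: 8.52
tool_pos: [628.2, 88.6, 207.4]
tcp_rot: [179.9, -0.0, 82.1]
ft_force: [0.7, -0.4, -0.1]
finger_gap: -0.3
grip_force: 0.0
```

Emit:
apply_moves:
  series: "0 0 0 0.054 1; 0 0 0 0 1; 0 0 0 0 1"

```text
time: 8.77
tool_pos: [628.6, 88.7, 207.0]
tcp_rot: [179.9, -0.0, 76.4]
ft_force: [0.7, -0.6, 0.6]
finger_gap: 0.1
grip_force: 0.0
```

```bash
python3 look.py top4
```

```text
t 8.7667 tcp [628.6  88.7 207. ] [179.9  -0.   76.4]
top red [379.7, 200.3] 113 [ 575.9 -115.3] r 2.5 ang 116.1
top red [388.8, 231.7] 18 [ 501.6 -142.6] r 79.5 ang -161.6
top yel [385.3, 217.8] 43 [ 535.4 -132.5] r 44.2 ang -160.2
  line dir -160.5 offset of centre 0.2
top dark [421.9, 185.9] 29 [ 616.2 -224.1] r 113.6 ang -69.8
scene red [271.7, 241.6] 201 [ 589.1 -122.4] r 13.1 ang -21.9
scene red [239.7, 237.4] 10 [ 503.7 -143.2] r 77.6 ang -160.7
scene yel [253.2, 239.3] 73 [ 537.6 -131.9] r 41.9 ang -160.0
  line dir -160.0 offset of centre 0.1
scene dark [237.1, 281.2] 49 [ 622.5 -226.6] r 118.2 ang -67.3
```

View pics/top4.png

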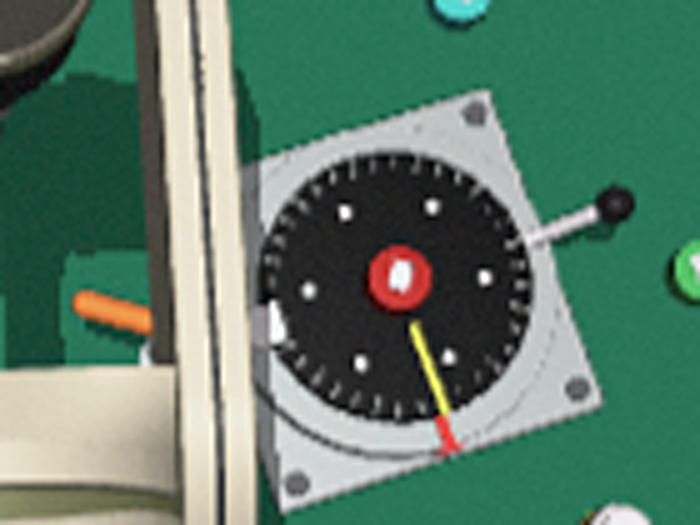

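The top crop shows the yellow line (415,325)–(447,413) running nearly into the index at (446,435), about 1.2° short of it. I'll go back for a small final nudge.

Emit:
apply_moves:
  series: "0 0 0 -0.054 1; 0 0 0 -0.054 1; 0 0 0 -0.054 1; 0 0 0 -0.054 1; 0 0 0 -0.054 1"

```text
time: 9.28
tool_pos: [628.9, 89.3, 206.0]
tcp_rot: [180.0, 0.0, 107.6]
ft_force: [0.5, 0.1, 0.6]
finger_gap: -0.1
grip_force: 0.0
```

Emit:
apply_moves:
  series: "0 0 0 -0.054 1; -0.118 -0.035 0 0 1; -0.118 -0.035 0 0 1; -0.118 -0.035 0 0 1; -0.118 -0.035 0 0 1"

```text
time: 9.7
tool_pos: [646.6, -58.6, 206.2]
tcp_rot: [180.0, 0.0, 113.6]
ft_force: [1.5, 0.1, 0.4]
finger_gap: -0.1
grip_force: 0.0
```

Emit:
apply_moves:
  series: "-0.118 -0.035 0 0 1; -0.118 -0.035 0 0 1; -0.118 -0.035 0 0 1; -0.118 -0.035 0 0 1; 0 0 0 0 1"

```text
time: 10.12
tool_pos: [663.5, -211.4, 205.6]
tcp_rot: [-179.9, 0.1, 113.2]
ft_force: [-0.1, 0.8, -0.8]
finger_gap: -0.4
grip_force: 0.0
```

Emit:
apply_moves:
  series: "0 0 0 0 1; 0 0 0 0 1"

```text
time: 10.28
tool_pos: [664.1, -203.9, 205.7]
tcp_rot: [-180.0, -0.0, 113.4]
ft_force: [-0.2, 0.8, 0.4]
finger_gap: 0.3
grip_force: 0.0
```

Emit:
apply_moves:
  series: "-0.005 0 0.12 0 1; 0 0 0.12 0 1; 0 0 0.12 0 1; 0 0 0.12 0 1; 0 0 0.05 0 1"

```text
time: 10.7
tool_pos: [661.7, -202.0, 40.8]
tcp_rot: [-179.7, -0.3, 113.6]
ft_force: [0.1, -0.5, -1.2]
finger_gap: -0.1
grip_force: 0.0
```

Emit:
apply_moves:
  series: "0 -0.02 0 0 1; 0 -0.02 0 0 1; 0 -0.02 0 0 1; 0 -0.01 0 0 1; 0 0 0 0 1"

```text
time: 11.12
tool_pos: [646.8, -214.8, 50.2]
tcp_rot: [179.8, 0.2, 113.3]
ft_force: [0.6, -1.1, -0.4]
finger_gap: 0.0
grip_force: 0.0
```

Emit:
apply_moves:
  series: "0 -0.01 0 0 1; 0 -0.007 0 0 1; 0 0 0 0 1; 0 0 0 0 1"

```text
time: 11.45
tool_pos: [641.1, -215.7, 47.2]
tcp_rot: [180.0, 0.0, 113.4]
ft_force: [-0.2, 0.4, -0.3]
finger_gap: 0.0
grip_force: 0.0
```

Emit:
apply_moves:
  series: "0 -0.005 0 0 1; 0 -0.004 0 0 1; 0 0 0 0 1; 0 0 0 0 1"

```text
time: 11.78
tool_pos: [638.6, -216.7, 47.0]
tcp_rot: [180.0, 0.0, 113.4]
ft_force: [0.8, 0.9, 0.2]
finger_gap: -0.1
grip_force: 0.3
```

```bash
python3 look.py
```

```text
t 11.7833 tcp [ 638.6 -216.7   47. ] [180.    0.  113.4]
top red [379.6, 200.2] 110 [ 576.2 -115. ] r 2.6 ang 108.7
top red [388.8, 231.7] 16 [ 501.6 -142.6] r 79.5 ang -161.6
top yel [385.1, 218.0] 41 [ 534.9 -132. ] r 44.5 ang -161.0
  line dir -160.3 offset of centre -0.5
top dark [413.8, 157.0] 41 [ 691.4 -205.6] r 144.4 ang -37.6
scene red [271.9, 241.6] 205 [ 589.4 -122.1] r 13.2 ang -20.3
```

Emit:
apply_moves:
  series: "0 0.035 0 0 1; 0 0.05 0 0 1; 0 0 -0.12 0 1; 0 0 -0.12 0 1; 0 0 -0.12 0 1"

```text
time: 12.3
tool_pos: [661.0, -205.9, 154.4]
tcp_rot: [-179.9, -0.1, 113.4]
ft_force: [0.8, -0.8, 0.4]
finger_gap: 0.1
grip_force: 0.0
```

Emit:
apply_moves:
  series: "0 0 -0.12 0 1; 0.118 0.035 0 0 1; 0.118 0.035 0 0 1; 0.118 0.035 0 0 1; 0.118 0.035 0 0 1"

```text
time: 12.72
tool_pos: [643.8, -58.7, 191.1]
tcp_rot: [180.0, 0.0, 113.3]
ft_force: [0.4, 0.5, 0.6]
finger_gap: -0.1
grip_force: 0.0
```

Emit:
apply_moves:
  series: "0.118 0.035 0 0 1; 0.118 0.035 0 0 1; 0.118 0.035 0 0 1; 0.118 0.035 0 0 1; 0 0 0 0.054 1"

```text
time: 13.13
tool_pos: [625.3, 93.6, 190.9]
tcp_rot: [180.0, -0.2, 107.6]
ft_force: [-0.7, -1.3, 0.2]
finger_gap: -0.1
grip_force: 0.0
```

Emit:
apply_moves:
  series: "0 0 0 0.054 1; 0 0 0 0.054 1; 0 0 0 0.054 1; 0 0 0 0.054 1; 0 0 0 0.054 1"

```text
time: 13.55
tool_pos: [626.5, 86.8, 190.7]
tcp_rot: [-180.0, 0.0, 76.0]
ft_force: [-0.4, -1.1, -0.2]
finger_gap: 0.0
grip_force: 0.0
```

Emit:
apply_moves:
  series: "0 0 0 0 1; 0 0 0 0 1"

```text
time: 13.72
tool_pos: [626.6, 86.8, 190.8]
tcp_rot: [-180.0, 0.0, 76.4]
ft_force: [-1.0, -0.2, 0.2]
finger_gap: 0.2
grip_force: 0.0
```

```bash
python3 look.py top5
```

```text
t 13.7167 tcp [626.6  86.8 190.8] [-180.     0.    76.4]
top red [379.7, 200.4] 109 [ 575.7 -115.3] r 2.6 ang 121.1
top red [388.8, 231.7] 18 [ 501.6 -142.6] r 79.5 ang -161.6
top yel [385.1, 218.2] 42 [ 534.4 -132. ] r 45.0 ang -161.3
  line dir -161.2 offset of centre 0.1
top dark [422.1, 186.7] 26 [ 614.2 -224.5] r 113.3 ang -70.8
scene red [271.8, 241.4] 200 [ 588.8 -121.9] r 12.6 ang -20.3
scene red [239.8, 237.5] 11 [ 504.1 -143.2] r 77.3 ang -160.6
scene yel [253.7, 239.2] 72 [ 538.1 -130.9] r 41.2 ang -161.0
  line dir -160.6 offset of centre -0.4
scene dark [236.0, 280.8] 45 [ 620.4 -227.4] r 118.2 ang -68.5
```

View pics/top5.png

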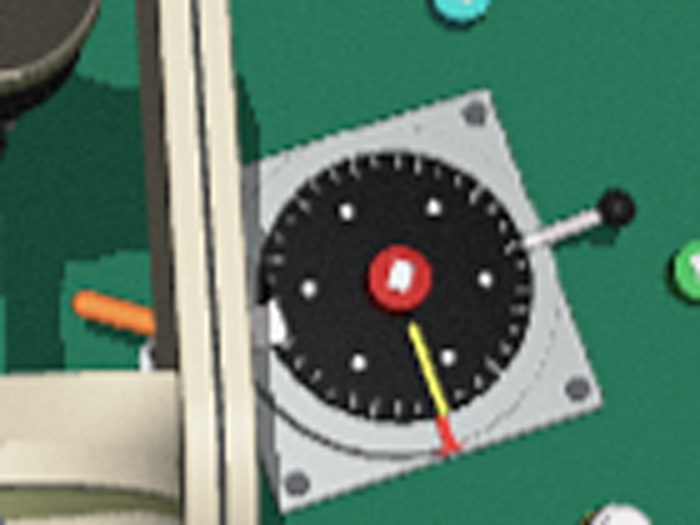

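The top crop shows the line (413,325)–(443,415) collinear with the index at (446,435), and both views agree to about 0.4°. Now the lever.

Emit:
apply_moves:
  series: "-0.121 -0.03 0 0 1; -0.121 -0.03 0 0 1; 0 0 0.1 0 1; 0 0 0.1 0 1; 0 0 0.1 0 1"

```text
time: 14.23
tool_pos: [592.5, 19.7, 101.0]
tcp_rot: [179.9, -0.0, 76.3]
ft_force: [-0.0, 0.8, -0.4]
finger_gap: 0.2
grip_force: 0.0
```

Emit:
apply_moves:
  series: "0 0 0.07 0 1; 0 0 0.05 0 1; 0 0 0.02 0 1; 0 0 0 0 1; 0 0 0 0 1"

```text
time: 14.65
tool_pos: [592.3, 20.5, 59.6]
tcp_rot: [180.0, -0.0, 76.3]
ft_force: [-0.2, -0.6, 0.5]
finger_gap: -0.0
grip_force: 0.0
```

Emit:
apply_moves:
  series: "0 -0.013 0 0 1; 0 -0.013 0 0 1; 0 -0.013 0 0 1; 0 0 0 0 1; 0 0 0 0 1"

```text
time: 15.07
tool_pos: [580.6, 23.4, 59.5]
tcp_rot: [180.0, -0.0, 76.3]
ft_force: [1.3, -1.0, 0.0]
finger_gap: 0.1
grip_force: 0.0
```

Emit:
apply_moves:
  series: "0 -0.01 0 0 1; 0 -0.01 0 0 1; 0.0026 -0.0091 0 -0.0262 1; 0.0026 -0.0091 0 -0.0262 1; 0.0026 -0.0091 0 -0.0262 1"

```text
time: 15.48
tool_pos: [567.9, 28.7, 59.5]
tcp_rot: [179.9, -0.0, 85.4]
ft_force: [3.4, 1.2, -0.4]
finger_gap: -0.4
grip_force: 1.6
```

Emit:
apply_moves:
  series: "0.0026 -0.0091 0 -0.0262 1; 0.0026 -0.0091 0 -0.0262 1; 0.0026 -0.0091 0 -0.0262 1; 0.0026 -0.0091 0 -0.0262 1; 0.0026 -0.0091 0 -0.0262 1"

```text
time: 15.9
tool_pos: [554.1, 32.6, 59.4]
tcp_rot: [179.9, -0.0, 100.4]
ft_force: [3.8, 1.4, 0.2]
finger_gap: -0.3
grip_force: 1.7
```

Emit:
apply_moves:
  series: "0.0026 -0.0091 0 -0.0262 1; 0.0026 -0.0091 0 -0.0262 1; 0.0026 -0.0091 0 -0.0262 1; 0.0026 -0.0091 0 -0.0262 1; 0 0 0 0 1"

```text
time: 16.32
tool_pos: [542.3, 32.9, 59.3]
tcp_rot: [179.9, -0.0, 112.4]
ft_force: [1.5, 3.4, 1.9]
finger_gap: -0.2
grip_force: 1.2
```

Emit:
apply_moves:
  series: "0.0026 -0.0091 0 -0.0262 1; 0.0026 -0.0091 0 -0.0262 1; 0.0026 -0.0091 0 -0.0262 1; 0.0026 -0.0091 0 -0.0262 1; 0.0026 -0.0091 0 -0.0262 1"

```text
time: 16.73
tool_pos: [528.6, 30.0, 59.3]
tcp_rot: [179.9, -0.0, 127.3]
ft_force: [0.8, 4.7, 1.0]
finger_gap: 0.3
grip_force: 2.0
```

Emit:
apply_moves:
  series: "0.0026 -0.0091 0 -0.0262 1; 0.0026 -0.0091 0 -0.0262 1; 0.0026 -0.0091 0 -0.0262 1; 0.0026 -0.0091 0 -0.0262 1; 0 0 0 0 1"

```text
time: 17.15
tool_pos: [518.0, 24.8, 59.2]
tcp_rot: [180.0, -0.0, 139.3]
ft_force: [0.3, 3.5, 2.5]
finger_gap: -0.4
grip_force: 1.5
```

Emit:
apply_moves:
  series: "0.0026 -0.0091 0 -0.0262 1; 0.0026 -0.0091 0 -0.0262 1; 0 0 0 0 1; 0 0 0 0 1"

```text
time: 17.48
tool_pos: [513.5, 21.4, 59.0]
tcp_rot: [180.0, -0.0, 145.1]
ft_force: [0.3, 3.5, 1.6]
finger_gap: 0.1
grip_force: 1.6
```

Emit:
apply_moves:
  series: "0.0026 -0.0091 0 -0.0262 1; 0.0015 -0.006 0 -0.017 1; 0 0 0 0 1; 0 0 0 0 1"

```text
time: 17.82
tool_pos: [511.3, 20.1, 59.3]
tcp_rot: [179.8, 0.0, 150.1]
ft_force: [5.9, 12.8, -1.6]
finger_gap: 0.0
grip_force: 7.3
```

Emit:
apply_moves:
  series: "0 -0.005 0 0 1; 0 0 0 0 1; 0 0 0 0 1"

```text
time: 18.07
tool_pos: [511.1, 19.9, 59.4]
tcp_rot: [179.6, 0.1, 150.1]
ft_force: [9.0, 19.6, -3.8]
finger_gap: 0.0
grip_force: 10.3
```

The force rose without any motion, so the lever is at its stop. Retreat.

Emit:
apply_moves:
  series: "0 0.02 0 0 1; 0 0.05 0 0 1; 0 0.05 0 0 1; 0 0 -0.12 0 1; 0 0 -0.12 0 1"

```text
time: 18.48
tool_pos: [524.4, 48.2, 128.2]
tcp_rot: [-179.7, -0.4, 150.1]
ft_force: [0.5, 0.6, -0.5]
finger_gap: 0.2
grip_force: 0.0
```

Emit:
apply_moves:
  series: "0 0.13 -0.03 0 1; 0 0.13 -0.03 0 1; 0 0.13 -0.03 0 1; 0 0.13 -0.03 0 1; 0 0 0 0 1"

```text
time: 18.9
tool_pos: [607.2, 188.8, 168.2]
tcp_rot: [179.8, 0.1, 150.2]
ft_force: [0.6, 0.7, -0.1]
finger_gap: -0.2
grip_force: 0.0
```

Emit:
apply_moves:
  series: "0 0.1 0 0 1; 0 0 0 0 1; 0 0 0 0 1"

```text
time: 19.15
tool_pos: [619.2, 210.0, 165.7]
tcp_rot: [-179.9, -0.0, 150.2]
ft_force: [-0.9, -1.2, 0.2]
finger_gap: -0.5
grip_force: 0.0
```

```bash
python3 look.py top6; python3 -c "
from bench import *;s=sense();print(s['tool_pos'],s['ft_force'])"
```

```text
t 19.15 tcp [619.2 210.  165.7] [-179.9   -0.   150.2]
top red [379.7, 200.3] 110 [ 575.9 -115.3] r 2.5 ang 116.1
top red [388.8, 231.7] 18 [ 501.6 -142.6] r 79.5 ang -161.6
top yel [385.1, 218.2] 42 [ 534.4 -132. ] r 45.0 ang -161.3
  line dir -161.2 offset of centre 0.1
top dark [422.1, 186.7] 26 [ 614.2 -224.5] r 113.3 ang -70.8
scene red [271.8, 241.6] 201 [ 589.3 -122.2] r 13.2 ang -21.1
scene red [239.8, 237.5] 11 [ 504.1 -143.2] r 77.3 ang -160.6
scene yel [253.6, 239.1] 71 [ 537.7 -130.9] r 41.5 ang -161.2
  line dir -160.9 offset of centre -0.1
scene dark [235.9, 280.8] 48 [ 620.3 -227.6] r 118.3 ang -68.5
[619.07275284 208.77097618 166.40272337] [ 0.35372076 -0.45528541 -0.56560897]
```

View pics/top6.png

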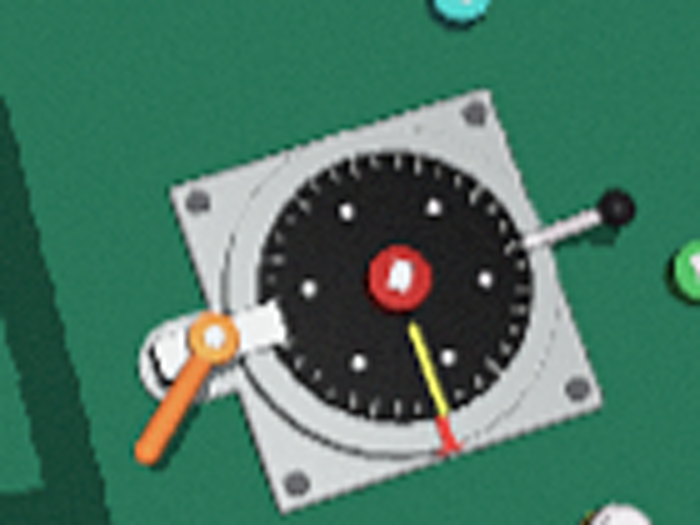

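The picture shows the line on the index at (446,435), the lever swung round to (147,453), and the specimen in place at (400,277). Nothing moved while clamping, so I'm handing in.

```bash
python3 -c "
from bench import *;print(hand_in())"
```

```text
the job is handed in; nothing more can be done
None
```

The stage is zeroed to within about half a degree by camera and clamped with the lever at its stop; the specimen rode round undisturbed, I saw no contact with the things around it, and the job was handed in at about 19 s.

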